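# Switch the airbrush selector to the blue outlet the shorter way

### The arm

A 6-joint arm with a two-finger parallel gripper is mounted at the origin on a cart in front of the work surface, level with it; the furniture and walls round the work are solid. World frame = base frame: x ahead of the robot, y to its left, z up, the work surface at z = 0. Lengths are in m, angles in rad, forces in N, time in s.
With the tool pointing down it reaches from about 0.275 to 1 m from the base axis. Payload 8.4 kg.
Tool frame: the origin (TCP) lies on the centre line of the jaws, within the pads' length; the fingertips stand 17 mm ahead of it and the grasp point (between the pads) lies 2 mm behind it (bot.tcp_to_tips is the y of the fingertips in the tool frame, in m); y points along the fingers, z is the direction in which the jaws open and shut, and the axes are right-handed (so a half turn about y gives the same grasp; the last joint's range is limited). The gripper opens to 85 mm and grips with 20 to 120 N. Pads are 22 mm wide; open, the fingers measure 114 mm over their backs; the gripper's body (76 mm by 85 mm) begins 54 mm behind the grasp point. The pads swing forward as they close: fully open they stand 13 mm farther back than shut.
Start: joints at [-1.125, 0.353, 1.633, -0, 1.155, -0.002], TCP at [0.271, -0.563, 0.217] pointing down, gripper open.
Joint ranges: [-2.63, 2.63], [-0.92, 2.1], [0.06, 2.66], [-1.3, 4.44], [0, 2.69], [-3.02, 3.02]. Speed limits (rad/s): [2.22, 2.22, 2.79, 3.14, 3.14, 3.14].

### API

Orientations are given as a unit quaternion [x, y, z, w].
In Python, from workcell import bot, hand, kinematics, get_obs, vision, hand_in gives the robot as it stands. The module is installed in compiled form; this text tells all that it offers. Calls block until the motion is done:
- bot.reach(position, orientation): joint-space move of the TCP to a pose.
- bot.servo_line(position, ori=None, velocity=0.15): straight line of the TCP; ori=None keeps the orientation; velocity is the mean speed in m/s.
- bot.goto_joints(angles): joint-space move.
- hand.move_gripper(opening, strength=None): finger opening in m; strength is the grip in N (None keeps the last); returns when the fingers have stopped.
- bot.dwell(seconds).
- kinematics.solve_ik(position, orientation): joint angles nearest the present ones, or None.
- get_obs(): the state.
- vision.read_camera(name): name is "scene" or "top" or "wrist"; returns a dict with "frame" (480x640x3 uint8, red, green, blue), "intrinsics" (3x3 intrinsics, pixels), "view" (4x4, takes a point from world to camera coordinates). Camera axes: x right, y down, z forward; pixel columns grow to the right and rows downward; lengths in m; the calibration is good to about 2 mm. A picture is of the moment at which its call begins. There is no depth.
A pose or a line that the arm cannot do raises bot.IKError and nothing moves.
- hand_in(): hands the job in, once; it reports no verdict.
The state is a dict: "time_s": time; "joint_pos": joint angles; "joint_vel": joint speeds; "joint_efforts": joint torques, N m; "position": TCP position; "orientation": TCP orientation; "wrist_force": force on the tool from outside, world axes, zero at the start; "ft_torque": the same for the moment, N m; "gripper_width": finger opening in m.
Only numpy, scipy, OpenCV 4.12 (cv2) and the standard library are available. Lean on these libraries where they do the work, as an engineer would, in place of code of your own. Each camera call takes 0.05 s, during which the arm holds its last target.

### The job

Set the airbrush air selector to the blue outlet, turning it only the shorter way round from where it stands. The knob is locked until it is pushed down against its spring: push it down gently, turn it, and let it spring all the way up again so that it locks in the slot at the blue outlet, which lies a little to one side of the coupling's middle and has to be felt for without forcing. Leave the things around it where they are.

Things in the scene. Friction and masses are not known exactly. Their poses are not given: they have to be found in the camera images.
- manifold: Round grey air manifold fixed to the table, 168 mm across; deck top 28 mm above the table. Origin: centre of its underside, on the knob's axis; z up. Its -x side is the parking side; a brass inlet stub on its +x side reaches 104 mm out. Four coloured outlets stand on the deck. Forces over 25 N between the knob and the manifold with its ring are too much.
- ring_top (a point): Centre of the steel index ring round the knob, at its top, 42 mm above the table (inner radius 38, outer 52, underside 36 mm above the table). It has a wide parking gap and one slot per outlet, but roughly made: each slot lies 0.06 to 0.16 rad to one side or the other of its outlet's middle, which side is not known (find it by feel). In a slot the lug has 0.04 rad to either side.
- parking_side (a point): Point on the manifold's deck at its -x side, 66 mm from the axis, in the middle of the side where the knob is parked at the start. The outlets are 72 and 144 deg to either side of it.
- selector: Black push-and-turn knob. Origin on the axis, at table height when up; z up; pointer (white line) along its -x. Skirt 70 mm across, 36 to 50 mm above the table when up; on it a straight grip bar 64 mm long (its x), 14 mm thick (its y), 50 to 86 mm above the table. Grip the bar across its thickness from above; all of it goes down together.
- lug (a point): Middle of the brass lug under the pointer, 8 mm wide, 5 mm high, 43 mm out. It locks the knob in a slot or the gap while up. Pushed down over 5 mm it can turn under the ring. Let go between slots, the knob rises only till the lug rests under the ring (5 mm down) and stays; turned on from there with nothing holding it down, the spring lifts it into the next slot it meets.
- bar_top (a point): Middle of the top of the knob's grip bar, on the axis: 86 mm above the table when the knob is up. The spring pushes the knob up with 5 N at the top, 8 N at the bottom. Turning takes about 0.02 Nm, some 0.05 Nm more while the lug rubs under the ring.
- pointer_end (a point): Point in the air on the pointer's line, 64 mm out from the knob's axis, level with the bar's top; over a coupling's middle line when the pointer is at that outlet.
- selector_turn (a joint): Angle of the knob, rad; 0: pointer along the manifold's -x; grows counterclockwise seen from above (pointer going to the manifold's -y side). Endless, not wrapped. Starts parked within 0.3 rad of 0; the gap's sides are near 0.46. Outlets on the -y side: about +1.257 and +2.513; on the +y side: -1.257 and -2.513. The shorter way never crosses the back (3.14).
- selector_press (a joint): How far the knob is pushed down, m: 0 fully up (locked when in a slot), 0.005 lug just under the ring, 0.008 skirt hard on the deck.
- port_blue: Blue outlet coupling, upright, 26 mm across and 17 mm high, fixed on the deck 66 mm out from the knob's axis; origin: centre of its underside, 28 mm above the table. One of the four outlets; which one is where varies.
- port_yellow: Yellow outlet coupling, as the blue one.
- port_red: Red outlet coupling, as the blue one.
- port_white: White outlet coupling, as the blue one.
- drier_bottle: Bystander: small amber bottle with black cap, 31 mm across, 74 mm high, standing; origin: centre of its underside.
- tube_umber: Bystander: paint tube with brown band, 42x143x32 mm, lying (long along its y); origin: centre of its underside.
- eraser: Bystander: eraser in a blue sleeve, 25x48x14 mm, lying; origin: centre of its underside.

How it is judged:
By the outcome, as a careful person would: the job done as asked, in the order asked, and still so for the second after the job is handed in, with the robot touching nothing.
It also fails if it takes over 61 s, if anything falls off the work surface, if the arm or the gripper's body presses on something with over 40 N, if the wrist force passes 120 N, or if a joint passes its speed limit or range.

## Working session

There is one attempt and no reset: what is moved stays moved. The work goes in short steps, each a Python script; the robot and the scene stay as the last script left them, time stands still between calls to the robot, and variables do not carry over. Pictures are saved under pics/ and viewed, and the job is handed in when it is done.

```bash
mkdir -p pics; python3 - <<'E'
from workcell import bot, hand, kinematics, get_obs, vision
import cv2,numpy as np
for n in ["scene","top","wrist"]:
    d=vision.read_camera(n); cv2.imwrite(f"pics/{n}0.png",d["frame"][:,:,::-1]); np.savez(f"{n}0.npz",**d); print(n,d["intrinsics"].tolist(),d["view"].round(4).tolist())
o=get_obs();print(o)
print(bot.tcp_to_tips)
E
```

```text
scene [[443.3569261982229, 0.0, 318.2645979806379], [0.0, 443.3569261982229, 238.86539538840444], [0.0, 0.0, 1.0]] [[0.7195, -0.6944, -0.0136, -0.4967], [-0.4177, -0.4169, -0.8073, 0.2008], [0.5549, 0.5865, -0.59, 0.7335], [0.0, 0.0, 0.0, 1.0]]
top [[613.3145229310688, 0.0, 322.21135999269836], [0.0, 613.3145229310688, 242.5022121099165], [0.0, 0.0, 1.0]] [[0.0102, -0.9995, 0.0295, -0.2227], [-0.9931, -0.0135, -0.1167, 0.5019], [0.117, -0.0281, -0.9927, 0.8579], [0.0, 0.0, 0.0, 1.0]]
wrist [[351.824233061839, 0.0, 315.32760323871656], [0.0, 351.824233061839, 237.19948137284038], [0.0, 0.0, 1.0]] [[0.4326, -0.9016, -0.0017, -0.6238], [-0.864, -0.4151, 0.2849, -0.0359], [-0.2576, -0.1217, -0.9585, 0.3808], [0.0, 0.0, 0.0, 1.0]]
{'time_s': 0.15, 'joint_pos': array([-1.12540925e+00,  3.53519220e-01,  1.63391202e+00, -2.00719003e-05,
        1.15522052e+00, -2.43364563e-03]), 'joint_vel': array([-0.00027569, -0.0014865 , -0.00035807,  0.00192201, -0.00038358,
       -0.001636  ]), 'joint_efforts': array([ 4.98360569e-04, -6.05634999e+01, -3.42340994e+01, -6.93433620e-06,
        6.13055847e-03, -7.57408685e-06]), 'position': array([ 0.27044727, -0.56305944,  0.21623727]), 'orientation': array([-0.15710022,  0.68981816, -0.68909041,  0.15692304]), 'wrist_force': array([-0.20906223, -0.01888485,  0.10644875]), 'ft_torque': array([-0.02679351,  0.06894597,  0.00206958]), 'gripper_width': 0.08518768522124893}
0.017
```

View pics/scene0.png

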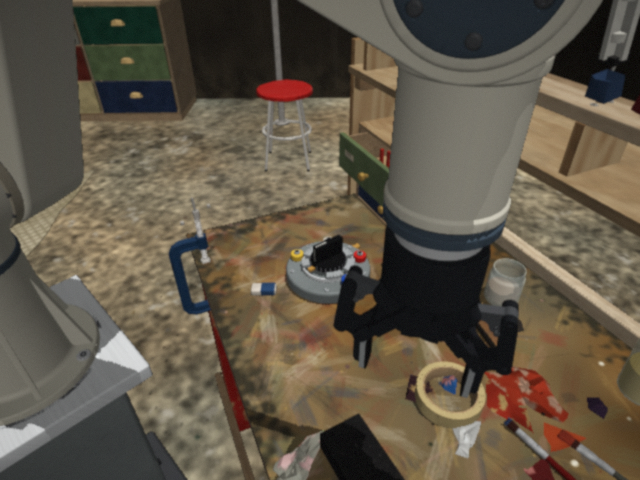

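View pics/top0.png

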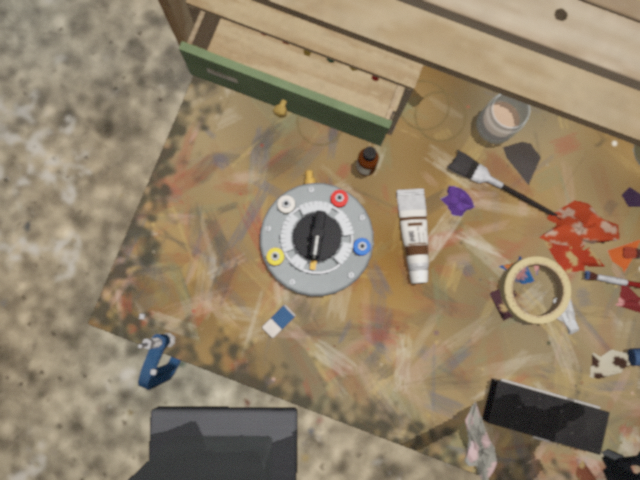

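```bash
python3 - <<'E'
import cv2
a=cv2.imread("pics/top0.png")[165:315,240:440]
cv2.imwrite("pics/topc.png",cv2.resize(a,None,fx=4,fy=4,interpolation=cv2.INTER_CUBIC))
E
```

```text
(no output)
```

View pics/topc.png

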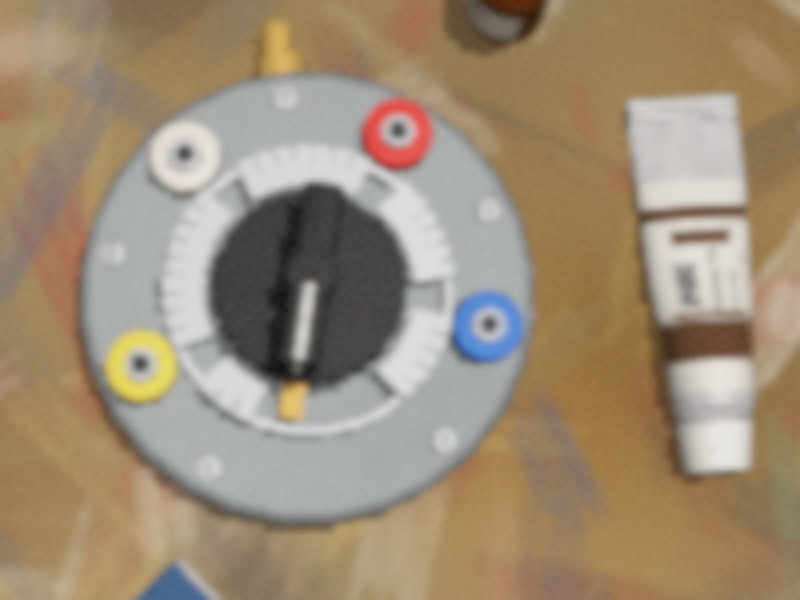

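```bash
cat > h.py <<'E'
import numpy as np
def proj(n,px,z):
    d=np.load(n) if isinstance(n,str) else n
    K,V=d["intrinsics"],d["view"]; R,t=V[:3,:3],V[:3,3]; c=-R.T@t
    r=R.T@np.linalg.solve(K,np.array([px[0],px[1],1.])); return c+r*(z-c[2])/r[2]
E
python3 - <<'E'
from h import *
from scipy.optimize import least_squares
f=lambda x,y,z: proj("top0.npz",((x+.5)/4-.5+240,(y+.5)/4-.5+165),z)[:2]
P=dict(red=(398,131),blue=(489,324),yellow=(141,364),white=(185,153))
ang=dict(blue=1.257,red=2.513,yellow=-1.257,white=-2.513)
Q={k:f(*v,.045) for k,v in P.items()}
def res(p):
    return np.concatenate([Q[k]-(p[:2]-.066*np.array([np.cos(p[2]+a),np.sin(p[2]+a)])) for k,a in ang.items()])
s=least_squares(res,[.5,-.2,0]); print(s.x,np.round(s.fun*1000,1))
c=s.x[:2];yaw=s.x[2]
A=lambda p:(np.arctan2(-(p-c)[1],-(p-c)[0])-yaw+np.pi)%(2*np.pi)-np.pi
for n,q,z in [("ringslotblue",(429,293),.042),("red slot",(375,188),.042),("yel slot",(204,355),.042),("wh slot",(235,191),.042),("lug",(293,402),.041),("gapR",(383,384),.042),("gapL",(262,408),.042),("ptr end",(299,358),.086),("ptr start",(311,284),.086),("bar far end",(322,188),.086),("inlet",(276,30),.014),("skirtR",(406,288),.05),("skirtL",(211,288),.05),("ringR",(456,290),.042),("ringL",(163,290),.042)]:
    p=f(*q,z); print(n,p.round(4),A(p).round(3),np.hypot(*(p-c)).round(4))
# inverse projections: where would slots be? bar axis
a=f(299,358,.086);b=f(322,188,.086);print("bar dir",np.arctan2(*(b-a)[::-1])-yaw, f(318,280,.086))
E
```

```text
[ 0.5114726  -0.20854182  0.12659692] [ 0.1  0.1 -0.3  0.2 -0.1 -0.2  0.2 -0.1]
ringslotblue [ 0.5106 -0.2519] 1.423 0.0433
red slot [ 0.5486 -0.2321] 2.449 0.0439
yel slot [ 0.4871 -0.1713] -1.117 0.0445
wh slot [ 0.5467 -0.1816] -2.614 0.0444
lug [ 0.4707 -0.2034] -0.252 0.0411
gapR [ 0.4775 -0.2355] 0.545 0.0434
gapL [ 0.4683 -0.1923] -0.486 0.0461
ptr end [ 0.4821 -0.2047] -0.258 0.0296
ptr start [ 0.5076 -0.2085] -0.146 0.0039
bar far end [ 0.5408 -0.2119] 2.902 0.0295
inlet [ 0.6128 -0.1957] 3.141 0.1022
skirtR [ 0.5112 -0.2431] 1.438 0.0346
skirtL [ 0.5103 -0.1736] -1.663 0.0349
ringR [ 0.5118 -0.2616] 1.45 0.0531
ringL [ 0.5103 -0.1563] -1.676 0.0523
bar dir -0.2487839624184902 [ 0.50897343 -0.2108432 ]
```

```bash
cat >> h.py <<'E'
from scipy.spatial.transform import Rotation as Ro
C0=np.array([.5115,-.2085]); YAW=.1266
def ori(th,s=1):
    "knob angle th -> tool quaternion, jaws across bar"
    a=YAW+th+s*np.pi/2
    z=np.array([np.cos(a),np.sin(a),0]); y=np.array([0,0,-1.]); x=np.cross(y,z)
    return Ro.from_matrix(np.c_[x,y,z]).as_quat()
E
python3 - <<'E'
from h import *
from workcell import kinematics
for s in (1,-1):
  for th in (-.25,.6,1.45,1.6):
    print(s,th,kinematics.solve_ik([*C0,.074],ori(th,s)))
E
```

```text
1 -0.25 [-3.89777617e-01  4.21302652e-01  1.90412349e+00 -4.44089210e-16
  8.16166507e-01 -1.83717394e+00]
1 0.6 [-3.89777617e-01  4.21302652e-01  1.90412349e+00 -4.44089210e-16
  8.16166507e-01 -2.68717394e+00]
1 1.45 [-3.89777617e-01  4.21302652e-01  1.90412349e+00 -4.44089210e-16
  8.16166507e-01  2.74601136e+00]
1 1.6 [-3.89777617e-01  4.21302652e-01  1.90412349e+00 -4.44089210e-16
  8.16166507e-01  2.59601136e+00]
-1 -0.25 [-3.89777617e-01  4.21302652e-01  1.90412349e+00 -4.44089210e-16
  8.16166507e-01  1.30441871e+00]
-1 0.6 [-3.89777617e-01  4.21302652e-01  1.90412349e+00 -4.44089210e-16
  8.16166507e-01  4.54418709e-01]
-1 1.45 [-3.89777617e-01  4.21302652e-01  1.90412349e+00 -4.44089210e-16
  8.16166507e-01 -3.95581291e-01]
-1 1.6 [-3.89777617e-01  4.21302652e-01  1.90412349e+00 -4.44089210e-16
  8.16166507e-01 -5.45581291e-01]
```

s=-1 works for the whole turn. Move above the knob and take a wrist look for a second estimate of the axis.

```bash
python3 - <<'E'
from h import *
from workcell import *
import cv2
bot.reach([*C0,.17],ori(-.25,-1))
d=vision.read_camera("wrist"); np.savez("w1.npz",**d); cv2.imwrite("pics/w1.png",d["frame"][:,:,::-1])
o=get_obs(); print(o["time_s"],o["position"],o["wrist_force"],o["ft_torque"],o["joint_pos"])
E
```

```text
1.7917 [ 0.5114354  -0.20932193  0.17011796] [ 0.4559005  -0.06983754 -0.19510466] [ 0.01171936 -0.00498806  0.03345928] [-3.91076705e-01  2.92162924e-01  1.83497127e+00 -2.20703719e-04
  1.01411975e+00  1.30382204e+00]
```

View pics/w1.png

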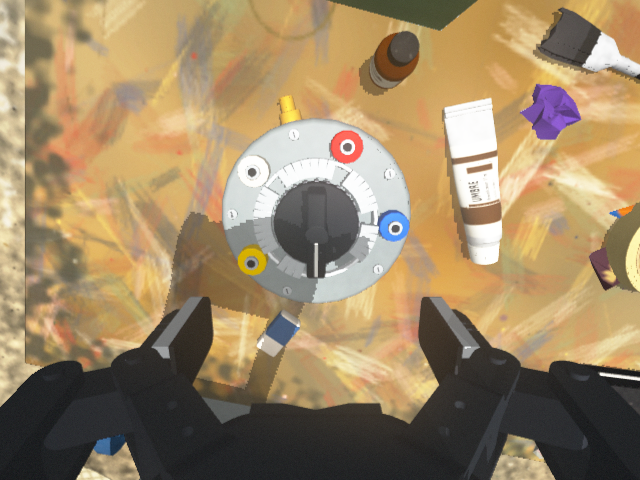

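```bash
python3 - <<'E'
import cv2
a=cv2.imread("pics/w1.png")[110:310,215:415]
cv2.imwrite("pics/w1c.png",cv2.resize(a,None,fx=3,fy=3,interpolation=cv2.INTER_CUBIC))
E
```

```text
(no output)
```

View pics/w1c.png

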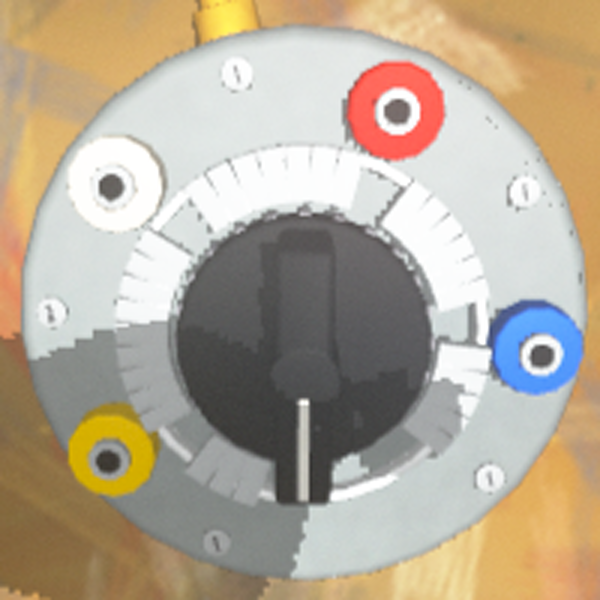

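```bash
python3 - <<'E'
from h import *
from scipy.optimize import least_squares
f=lambda x,y,z: proj("w1.npz",((x+.5)/3-.5+215,(y+.5)/3-.5+110),z)[:2]
P=dict(red=(398,111),blue=(542,356),yellow=(108,461),white=(111,185))
ang=dict(blue=1.257,red=2.513,yellow=-1.257,white=-2.513)
Q={k:f(*v,.045) for k,v in P.items()}
def res(p):
    return np.concatenate([Q[k]-(p[:2]-.066*np.array([np.cos(p[2]+a),np.sin(p[2]+a)])) for k,a in ang.items()])
s=least_squares(res,[.5,-.2,0]); print(s.x,np.round(s.fun*1000,1))
c=s.x[:2];yaw=s.x[2]
A=lambda p:(np.arctan2(-(p-c)[1],-(p-c)[0])-yaw+np.pi)%(2*np.pi)-np.pi
for n,q,z in [("slot e1",(455,303),.042),("slot e2",(452,342),.042),("ptr a",(303,400),.086),("ptr b",(304,500),.086),("barfar L",(281,250),.086),("barfar R",(331,250),.086),("near L",(277,500),.086),("near R",(329,500),.086)]:
    p=f(*q,z); print(n,p.round(4),A(p).round(3),np.hypot(*(p-c)).round(4))
E
```

```text
[ 0.51293553 -0.20871662  0.12515894] [-0.2 -0.4  0.2 -0.1 -0.3  0.2  0.4  0.3]
slot e1 [ 0.5176 -0.2515] 1.554 0.0431
slot e2 [ 0.5066 -0.2498] 1.293 0.0415
ptr a [ 0.5087 -0.208 ] -0.294 0.0043
ptr b [ 0.4829 -0.205 ] -0.247 0.0303
barfar L [ 0.5453 -0.2074] 3.056 0.0324
barfar R [ 0.5439 -0.2189] 2.699 0.0326
near L [ 0.4837 -0.1984] -0.464 0.031
near R [ 0.4821 -0.2112] -0.046 0.0309
```

```bash
sed -i 's/C0=np.array.*; YAW=.1266/C0=np.array([.5122,-.2086]); YAW=.126/' h.py; python3 - <<'E'
from h import *
from workcell import *
def p(t):
    o=get_obs(); print(t,round(o["time_s"],2),o["position"].round(4),o["wrist_force"].round(2),o["ft_torque"].round(3),round(o["gripper_width"],4))
q=ori(-.25,-1)
hand.move_gripper(.035,20)
bot.servo_line([*C0,.076],q,velocity=.1); bot.dwell(.2); p("down")
hand.move_gripper(.0,20); bot.dwell(.2); p("grip")
E
```

```text
down 3.62 [ 0.5126 -0.2088  0.0766] [-0.08 -0.35  0.23] [-0.029 -0.004 -0.035] 0.035
grip 4.26 [ 0.5122 -0.2086  0.076 ] [-0.71  0.18 -0.36] [-0.     0.013 -0.058] -0.0
```

```bash
python3 - <<'E'
from h import *
from workcell import *
import cv2
for n in ("wrist","scene","top"):
    d=vision.read_camera(n); np.savez(n+"2.npz",**d); cv2.imwrite(f"pics/{n}2.png",d["frame"][:,:,::-1])
a=cv2.imread("pics/scene2.png")[170:320,230:430]
cv2.imwrite("pics/scene2c.png",cv2.resize(a,None,fx=4,fy=4,interpolation=cv2.INTER_CUBIC))
o=get_obs(); print(o["time_s"],o["position"],o["wrist_force"],o["gripper_width"])
E
```

```text
4.4083 [ 0.51220643 -0.20860981  0.07599608] [-0.81314105  0.20252615 -0.37454208] -0.00014267125468989025
```

View pics/wrist2.png

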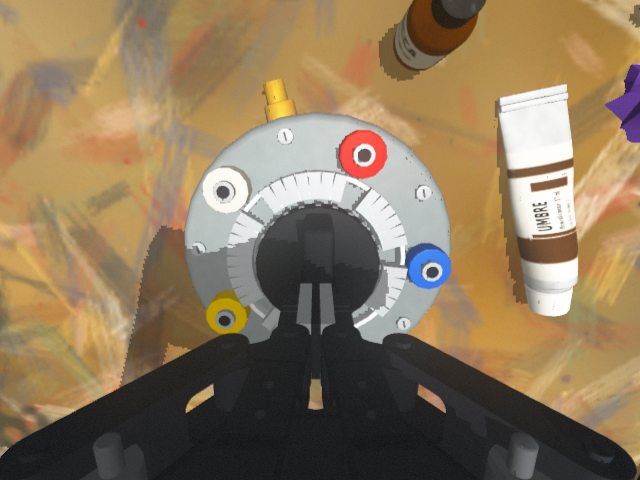

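View pics/scene2c.png

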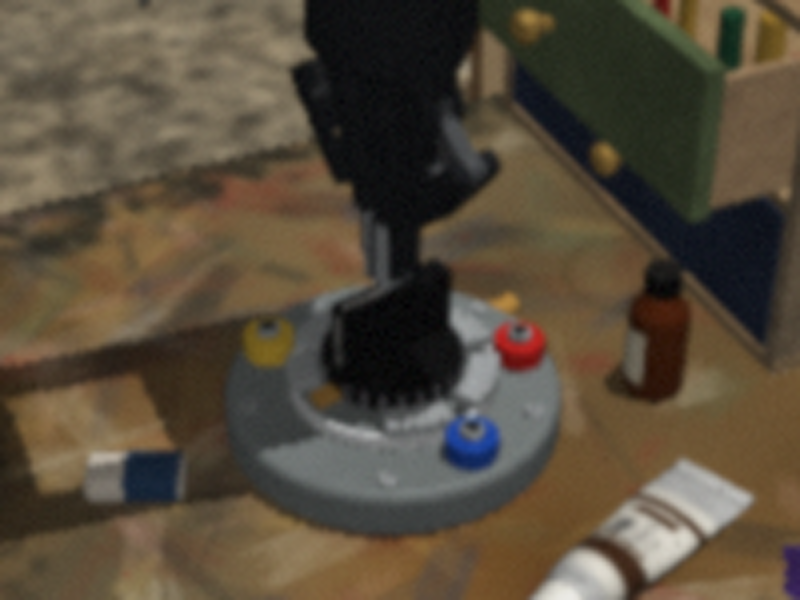

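```bash
python3 - <<'E'
from h import *
import cv2
th=-.25+YAW; u=-np.array([np.cos(th),np.sin(th)])
pts={"tcp":[*C0,.076],"tip":[*C0,.059],"barT":[*C0,.086],"barE":[*(C0+.032*u),.086],"barF":[*(C0-.032*u),.086]}
col={"tcp":(0,0,255),"tip":(0,255,0),"barT":(255,0,255),"barE":(255,255,0),"barF":(0,255,255)}
for n in ("scene","wrist","top"):
    d=np.load(n+"2.npz"); im=d["frame"][:,:,::-1].copy()
    uv={}
    for k,p in pts.items():
        c=d["view"][:3,:3]@p+d["view"][:3,3]; w=d["intrinsics"]@c; uv[k]=w[:2]/w[2]
    x0,y0=(uv["barT"]-[60,50]).astype(int); y0=min(y0,380)
    a=cv2.resize(im[y0:y0+100,x0:x0+120],None,fx=6,fy=6,interpolation=cv2.INTER_CUBIC)
    a=cv2.convertScaleAbs(a,alpha=1.8,beta=20)
    for k,v in uv.items(): cv2.circle(a,tuple(((v-[x0,y0]+.5)*6).astype(int)),4,col[k],-1)
    cv2.imwrite(f"pics/{n}2p.png",a); print(n,{k:v.round(0) for k,v in uv.items()})
E
```

```text
scene {'tcp': array([326., 245.]), 'tip': array([326., 252.]), 'barT': array([326., 241.]), 'barE': array([313., 247.]), 'barF': array([339., 235.])}
wrist {'tcp': array([318., 289.]), 'tip': array([317., 275.]), 'barT': array([318., 298.]), 'barE': array([318., 358.]), 'barF': array([318., 231.])}
top {'tcp': array([317., 233.]), 'tip': array([317., 235.]), 'barT': array([318., 232.]), 'barE': array([314., 255.]), 'barF': array([321., 209.])}
```

View pics/scene2p.png

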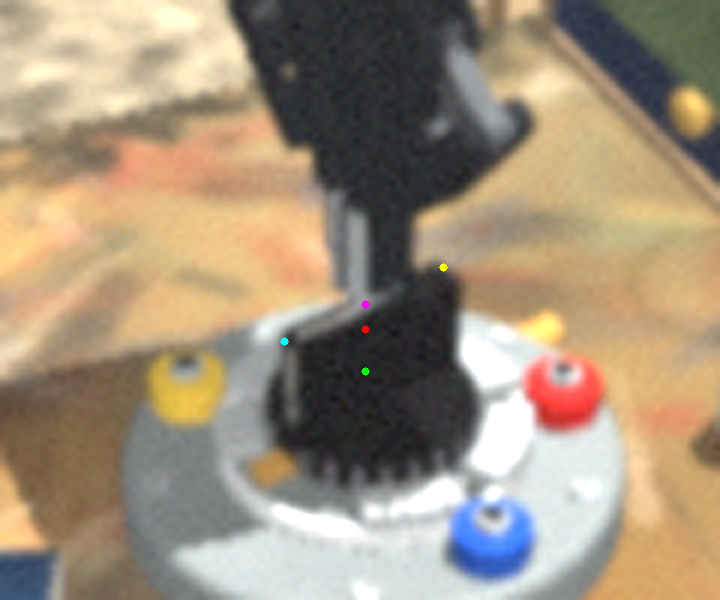

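View pics/wrist2p.png

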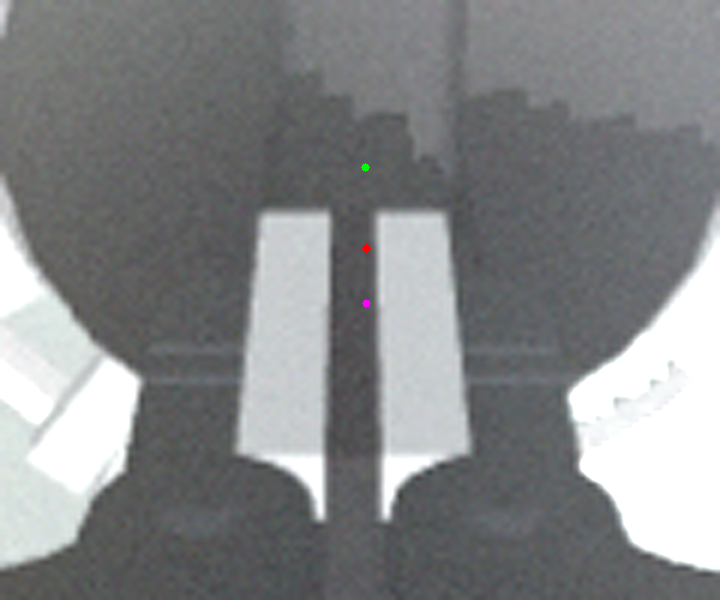

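View pics/top2p.png

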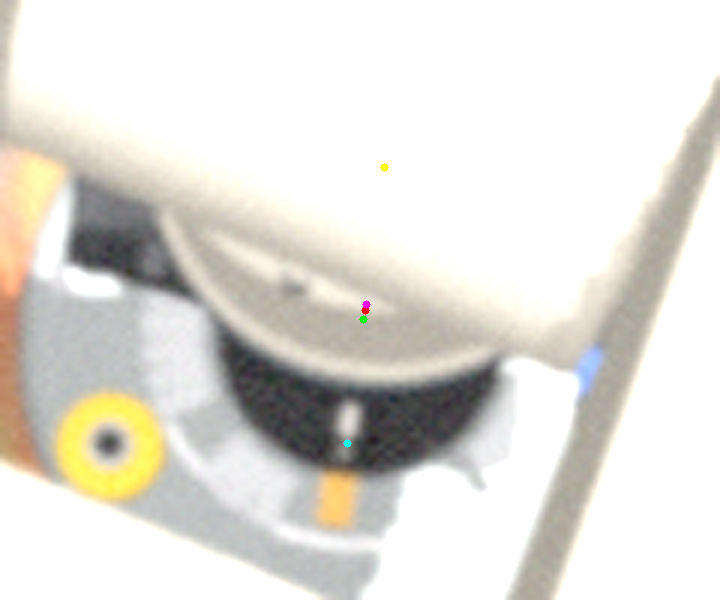

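```bash
python3 - <<'E'
from h import *
d=np.load("wrist2.npz")
def pj(p):
    c=d["view"][:3,:3]@p+d["view"][:3,3]; w=d["intrinsics"]@c; return (w[:2]/w[2]).round(0)
for k,a in dict(blue=1.257,red=2.513,yellow=-1.257,white=-2.513).items():
    print(k,pj(np.array([*(C0-.066*np.array([np.cos(YAW+a),np.sin(YAW+a)])),.045])))
print("cam",-d["view"][:3,:3].T@d["view"][:3,3])
for z in (.042,.05,.086): print(z,pj([*(C0+.032*np.array([np.cos(YAW-.25),np.sin(YAW-.25)])),z]))
E
python3 - <<'E'
from workcell import *
import cv2,numpy as np
o=get_obs(); print(o)
d=vision.read_camera("wrist");print(d["view"].round(3).tolist()); a=d["frame"][180:380,215:435,::-1]
a=cv2.convertScaleAbs(cv2.resize(a,None,fx=3,fy=3,interpolation=cv2.INTER_CUBIC),alpha=2.5,beta=10)
cv2.imwrite("pics/w3.png",a)
E
```

```text
blue [431. 273.]
red [364. 157.]
yellow [225. 321.]
white [223. 193.]
cam [ 0.5852014  -0.21670958  0.23400715]
0.042 [317. 210.]
0.05 [317. 213.]
0.086 [318. 231.]
{'time_s': 4.4083, 'joint_pos': array([-3.89480912e-01,  4.19202773e-01,  1.90152029e+00,  1.05891623e-05,
        8.20882466e-01,  1.30532949e+00]), 'joint_vel': array([-0.00088205, -0.0007509 , -0.00016957, -0.0014457 ,  0.0004392 ,
       -0.00025128]), 'joint_efforts': array([-8.93504002e-04, -5.66396570e+01, -2.57093936e+01,  1.37602774e-04,
        1.27475225e-03, -1.16454839e-05]), 'position': array([ 0.51220643, -0.20860981,  0.07599608]), 'orientation': array([ 0.04381662,  0.70575175, -0.70574363, -0.04382348]), 'wrist_force': array([-0.81314105,  0.20252615, -0.37454208]), 'ft_torque': array([-0.01871082,  0.03068025,  0.02266904]), 'gripper_width': -0.00014267125468989025}
[[-0.124, -0.992, -0.0, -0.142], [-0.951, 0.119, 0.285, 0.516], [-0.283, 0.036, -0.958, 0.398], [0.0, 0.0, 0.0, 1.0]]
```

View pics/w3.png

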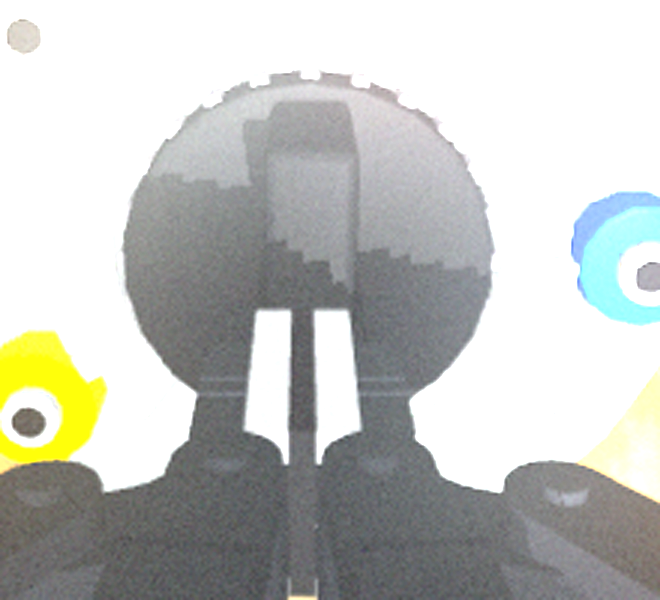

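```bash
cat >> h.py <<'E'
def stat(t,get_obs):
    o=get_obs(); print(t,round(o["time_s"],2),o["position"].round(4),o["wrist_force"].round(2),o["ft_torque"].round(3),round(o["gripper_width"],4)); return o
E
python3 - <<'E'
from h import *
from workcell import *
import cv2
hand.move_gripper(.035,20)
for z in (.066,.058,.052):
    bot.servo_line([*C0,z],velocity=.05); o=stat(z,get_obs)
    if abs(o["wrist_force"][2])>4: break
ims=[]
for n,(y,x) in (("scene",(190,260)),("wrist",(200,240))):
    d=vision.read_camera(n); np.savez(n+"4.npz",**d)
    a=d["frame"][y:y+130,x:x+130,::-1]; ims.append(cv2.convertScaleAbs(cv2.resize(a,None,fx=3,fy=4,interpolation=cv2.INTER_CUBIC) if 0 else cv2.resize(a,(395,395),interpolation=cv2.INTER_CUBIC),alpha=2,beta=10))
cv2.imwrite("pics/c4.png",np.hstack(ims))
E
```

```text
0.066 5.24 [ 0.5118 -0.2084  0.0654] [-0.35  0.31 -0.12] [-0.022  0.026  0.032] 0.0347
0.058 5.55 [ 0.5119 -0.2085  0.0576] [-0.35  0.58 -0.09] [0.001 0.058 0.029] 0.0349
0.052 5.82 [ 0.5119 -0.2085  0.0516] [0.36 0.65 0.98] [-0.023 -0.006  0.004] 0.0351
```

View pics/c4.png

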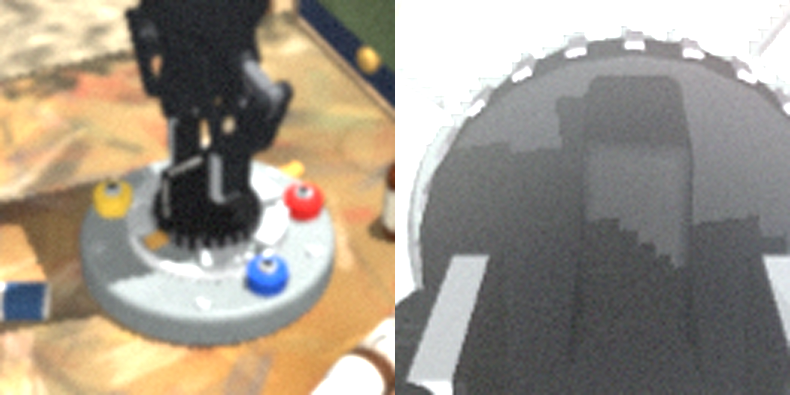

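```bash
python3 - <<'E'
from h import *
from workcell import *
bot.servo_line([*C0,.046],velocity=.05); stat("down",get_obs)
hand.move_gripper(.020,20); stat("20",get_obs)
hand.move_gripper(.0,25); stat("grip",get_obs); bot.dwell(.1); stat("grip",get_obs)
E
```

```text
down 6.18 [ 0.5119 -0.2085  0.0456] [0.24 0.18 0.19] [ 0.037 -0.017  0.009] 0.0349
20 6.48 [ 0.5123 -0.2086  0.0461] [ 0.2  -0.3  -1.11] [ 0.025  0.007 -0.018] 0.0199
grip 6.7 [ 0.5122 -0.2095  0.0463] [-2.11 -5.11  0.63] [-0.606  0.293  0.01 ] 0.0132
grip 6.8 [ 0.5123 -0.2095  0.0463] [-1.5  -4.77  1.16] [-0.629  0.249 -0.013] 0.0133
```

```bash
python3 - <<'E'
from h import *
from workcell import *
C=[.5122,-.2095]
bot.servo_line([*C,.046],velocity=.05); bot.dwell(.1); stat("c",get_obs)
for z in (.044,.042,.0405,.0395):
    bot.servo_line([*C,z],velocity=.02); o=stat(z,get_obs)
    if abs(o["wrist_force"][2])>14: break
bot.dwell(.1); stat("end",get_obs)
E
```

```text
c 7.15 [ 0.5123 -0.2096  0.0462] [-1.13 -1.85  2.6 ] [ 0.029  0.166 -0.049] 0.0135
0.044 7.4 [ 0.5123 -0.2096  0.044 ] [-1.53 -2.51  4.99] [-0.066  0.201 -0.025] 0.0133
0.042 7.65 [ 0.5123 -0.2096  0.042 ] [-1.95 -2.06  5.16] [-0.063  0.212  0.022] 0.0133
0.0405 7.9 [ 0.5123 -0.2096  0.0406] [-2.47 -1.93  5.73] [-0.062  0.213  0.052] 0.013
0.0395 8.15 [ 0.5123 -0.2096  0.0397] [-2.31 -1.45  6.31] [-0.015  0.287 -0.001] 0.0131
end 8.25 [ 0.5123 -0.2096  0.0397] [-1.94 -0.98  6.44] [-0.063  0.275 -0.005] 0.0137
```

```bash
cat > turn.py <<'E'
from h import *
from workcell import *
def turn(C,ths,z,maxt=.25,lat=6,K=5500.):
    C=np.array(C,float)
    for th in ths:
        bot.reach([*C,z],ori(th,-1)); o=get_obs()
        f=o["wrist_force"]; t=o["ft_torque"][2]
        print(round(th,3),round(o["time_s"],2),o["position"].round(4),f.round(1),o["ft_torque"].round(3),round(o["gripper_width"],4),C.round(4))
        if abs(t)>maxt or np.hypot(*f[:2])>12 or abs(f[2])>15: print("STOP"); break
        a=YAW+th+np.pi/2; j=np.array([np.cos(a),np.sin(a)])
        fj=f[:2]@j
        if abs(fj)>1.5: C=C+j*np.clip(.5*fj/K,-.0005,.0005)
    return C
E
python3 - <<'E'
from turn import *
C=turn([.5122,-.2097],[-.2,-.1,0,.1],.0392)
E
```

```text
-0.2 8.5 [ 0.5123 -0.2096  0.0394] [-2.  -0.5  7.2] [ 0.207  0.252 -0.013] 0.0134 [ 0.5122 -0.2097]
-0.1 8.75 [ 0.5122 -0.2096  0.0394] [-1.7  0.1  6. ] [0.109 0.243 0.021] 0.0132 [ 0.5122 -0.2097]
0 9.0 [ 0.5122 -0.2096  0.0394] [-1.5 -0.6  5.9] [0.17 0.28 0.06] 0.0132 [ 0.5122 -0.2097]
0.1 9.25 [ 0.5122 -0.2095  0.0394] [-2.1 -0.3  6.7] [0.148 0.352 0.013] 0.0132 [ 0.5122 -0.2097]
```

```bash
python3 - <<'E'
from turn import *
C=turn([.5121,-.2097],[.2,.3,.4,.5,.6,.7,.8,.9,1.0,1.1],.0392)
print(C)
E
```

```text
0.2 9.5 [ 0.5123 -0.2095  0.0394] [-1.3 -0.1  7. ] [0.161 0.263 0.006] 0.0132 [ 0.5121 -0.2097]
0.3 9.75 [ 0.5122 -0.2096  0.0394] [-1.7 -0.1  6.2] [0.162 0.312 0.031] 0.0134 [ 0.5121 -0.2097]
0.4 10.0 [ 0.5122 -0.2095  0.0394] [-1.2  0.6  6.3] [0.142 0.321 0.011] 0.0136 [ 0.5121 -0.2097]
0.5 10.25 [ 0.5122 -0.2095  0.0394] [-2.3  0.7  6.7] [ 0.135  0.355 -0.021] 0.0133 [ 0.5121 -0.2097]
0.6 10.5 [ 0.5122 -0.2095  0.0394] [-1.7  0.3  6.4] [0.037 0.418 0.044] 0.0132 [ 0.512  -0.2096]
0.7 10.75 [ 0.5121 -0.2095  0.0394] [-1.7 -0.7  6. ] [0.114 0.364 0.05 ] 0.0136 [ 0.512  -0.2096]
0.8 11.0 [ 0.5121 -0.2095  0.0394] [-1.1 -0.4  6.7] [0.026 0.392 0.068] 0.0133 [ 0.512  -0.2096]
0.9 11.25 [ 0.5121 -0.2095  0.0394] [-1.  -0.3  6.2] [-0.016  0.371  0.025] 0.0133 [ 0.512  -0.2096]
1.0 11.5 [ 0.5121 -0.2095  0.0394] [-1.8 -1.2  5.9] [ 0.061  0.424 -0.016] 0.0136 [ 0.512  -0.2096]
1.1 11.75 [ 0.5121 -0.2095  0.0394] [-1.9 -0.7  6.2] [-0.042  0.408  0.026] 0.0135 [ 0.512  -0.2096]
[ 0.51186803 -0.20951453]
```

```bash
python3 - <<'E'
from turn import *
import cv2
C=turn([.5119,-.2095],[1.2,1.3],.0392)
hand.move_gripper(.0175,20); bot.dwell(.2); stat("rel",get_obs)
ims=[]
for n,(y,x) in (("scene",(190,260)),("wrist",(170,240))):
    d=vision.read_camera(n); np.savez(n+"5.npz",**d)
    a=d["frame"][y:y+130,x:x+130,::-1]; ims.append(cv2.convertScaleAbs(cv2.resize(a,(395,395),interpolation=cv2.INTER_CUBIC),alpha=1.5,beta=10))
    cv2.imwrite(f"pics/{n}5.png",d["frame"][:,:,::-1])
cv2.imwrite("pics/c5.png",np.hstack(ims))
E
```

```text
1.2 12.0 [ 0.5121 -0.2095  0.0395] [-1.9 -1.   6.2] [-0.041  0.385 -0.058] 0.0134 [ 0.5119 -0.2095]
1.3 12.25 [ 0.5121 -0.2095  0.0395] [-1.3 -0.8  6.5] [-0.134  0.392  0.005] 0.0135 [ 0.5118 -0.2095]
rel 12.67 [ 0.5116 -0.2093  0.039 ] [-0.36 -0.57 -0.3 ] [-0.01   0.022  0.027] 0.0177
```

View pics/c5.png

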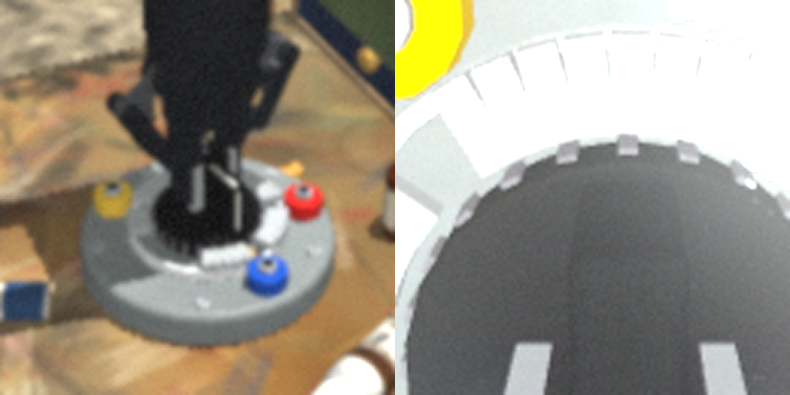

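View pics/wrist5.png

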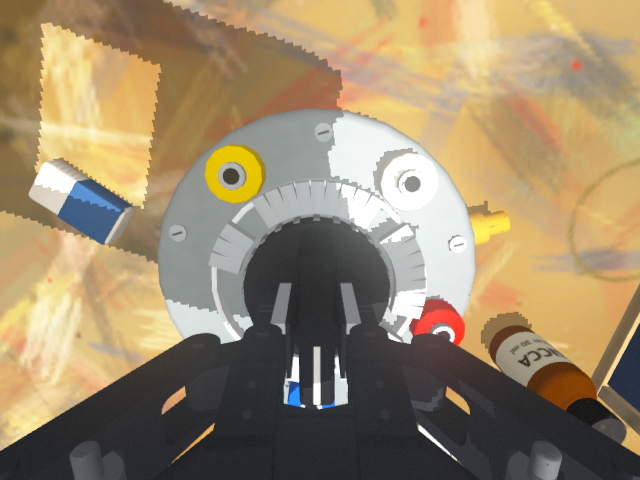

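```bash
python3 - <<'E'
from turn import *
import cv2
hand.move_gripper(.0155,20); stat("c",get_obs)
for th in np.arange(1.33,1.57,.03):
    bot.reach([.512,-.2095,.043],ori(th,-1)); o=stat(round(th,3),get_obs)
    if abs(o["ft_torque"][2])>.12 or np.hypot(*o["wrist_force"][:2])>6: print("STOP");break
ims=[]
for n,(y,x) in (("scene",(190,260)),("wrist",(300,240))):
    d=vision.read_camera(n); np.savez(n+"6.npz",**d)
    a=d["frame"][y:y+130,x:x+130,::-1]; ims.append(cv2.convertScaleAbs(cv2.resize(a,(395,395),interpolation=cv2.INTER_CUBIC),alpha=1.5,beta=10))
cv2.imwrite("pics/c6.png",np.hstack(ims))
E
```

```text
c 12.98 [ 0.5118 -0.2095  0.0392] [0.37 0.37 0.42] [-0.011 -0.022  0.062] 0.0158
1.33 13.23 [ 0.5122 -0.2096  0.0432] [0.17 0.66 0.27] [-0.002  0.008  0.004] 0.0156
1.36 13.48 [ 0.5119 -0.2095  0.0429] [0.58 0.21 0.08] [ 0.008 -0.057 -0.034] 0.0155
1.39 13.73 [ 0.5121 -0.2095  0.043 ] [ 0.41  0.1  -0.13] [-0.032 -0.073 -0.145] 0.0155
STOP
```

View pics/c6.png

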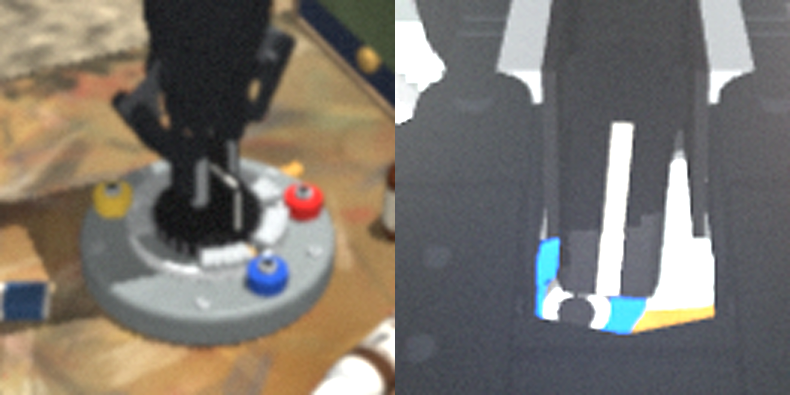

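```bash
cat > sweep.py <<'E'
from turn import *
import sys
a,b,lim=map(float,sys.argv[1:4])
for th in np.arange(a,b,.02):
    bot.reach([.512,-.2095,.043],ori(th,-1)); bot.dwell(.1)
    T=[];F=[]
    for _ in range(3): o=get_obs();T.append(o["ft_torque"][2]);F.append(o["wrist_force"]);bot.dwell(.02)
    print(round(th,3),round(o["time_s"],2),np.round(np.mean(T),3),np.mean(F,0).round(1),round(o["gripper_width"],4))
    if abs(np.mean(T))>lim: print("STOP");break
E
python3 sweep.py 1.40 1.57 .2
python3 - <<'E'
from h import *
from workcell import *
import cv2
ims=[]
for n,(y,x) in (("scene",(190,260)),("wrist",(300,240))):
    d=vision.read_camera(n)
    a=d["frame"][y:y+130,x:x+130,::-1]; ims.append(cv2.convertScaleAbs(cv2.resize(a,(395,395),interpolation=cv2.INTER_CUBIC),alpha=1.5,beta=10))
cv2.imwrite("pics/c7.png",np.hstack(ims))
E
```

```text
1.4 14.22 -0.144 [ 1.1 -0.6 -0. ] 0.0155
1.42 14.62 -0.058 [ 0.7 -0.4  0.7] 0.0155
1.44 15.02 -0.019 [ 0.9  0.4 -0. ] 0.0153
1.46 15.42 -0.024 [ 1.1 -0.2 -0.3] 0.0152
1.48 15.82 0.016 [ 1.5 -0.6 -0.8] 0.0155
1.5 16.22 -0.024 [ 1.4 -0.5 -1.3] 0.0153
1.52 16.62 -0.17 [ 1.4 -0.3 -0.6] 0.0151
1.54 17.02 -0.35 [0.6 0.3 0. ] 0.0153
STOP
```

View pics/c7.png

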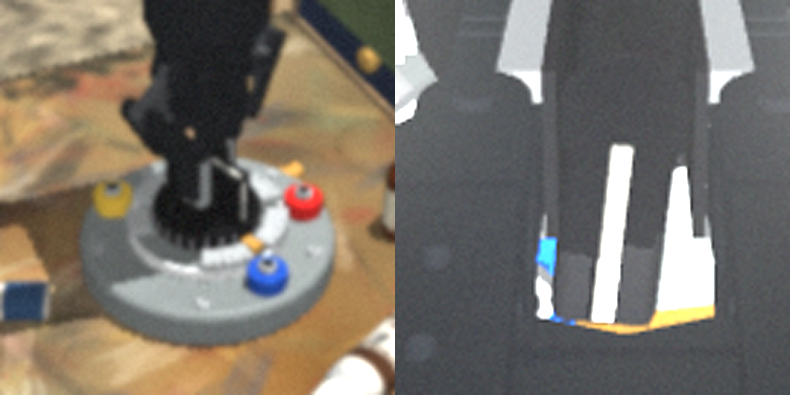

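```bash
python3 - <<'E'
from turn import *
import cv2
bot.reach([.512,-.2095,.043],ori(1.43,-1)); stat("back",get_obs)
hand.move_gripper(.035,20); stat("open",get_obs)
bot.servo_line([.512,-.2095,.16],velocity=.1); stat("up",get_obs)
bot.reach([.40,-.42,.25],ori(1.43,-1)); bot.dwell(.2); stat("away",get_obs)
for n in ("top","scene","wrist"):
    d=vision.read_camera(n); np.savez(n+"8.npz",**d); cv2.imwrite(f"pics/{n}8.png",d["frame"][:,:,::-1])
a=cv2.imread("pics/top8.png")[165:315,240:440]
cv2.imwrite("pics/top8c.png",cv2.resize(a,None,fx=4,fy=4,interpolation=cv2.INTER_CUBIC))
a=cv2.imread("pics/scene8.png")[210:310,270:400]
cv2.imwrite("pics/scene8c.png",cv2.resize(a,None,fx=5,fy=5,interpolation=cv2.INTER_CUBIC))
E
```

```text
back 17.38 [ 0.5117 -0.2094  0.0429] [-0.53 -0.12 -0.73] [-0.001 -0.002  0.017] 0.0153
open 17.71 [ 0.512  -0.2095  0.043 ] [ 0.29  0.12 -0.23] [ 0.038 -0.003  0.025] 0.0351
up 19.02 [ 0.5115 -0.2093  0.1593] [-0.19 -0.21  0.87] [-0.03  0.03  0.02] 0.0349
away 20.23 [ 0.4006 -0.4188  0.2494] [ 0.38 -0.52  0.36] [ 0.04  -0.005 -0.037] 0.0349
```

View pics/top8c.png

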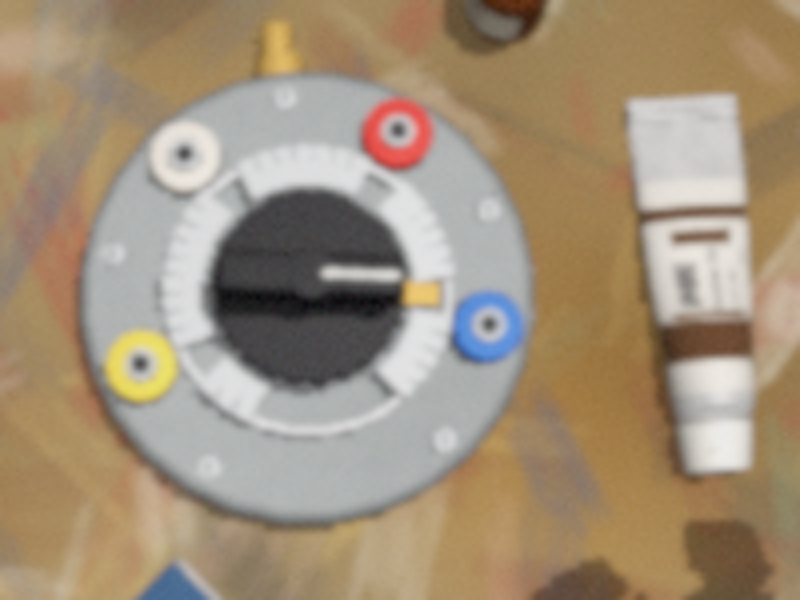

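View pics/scene8c.png

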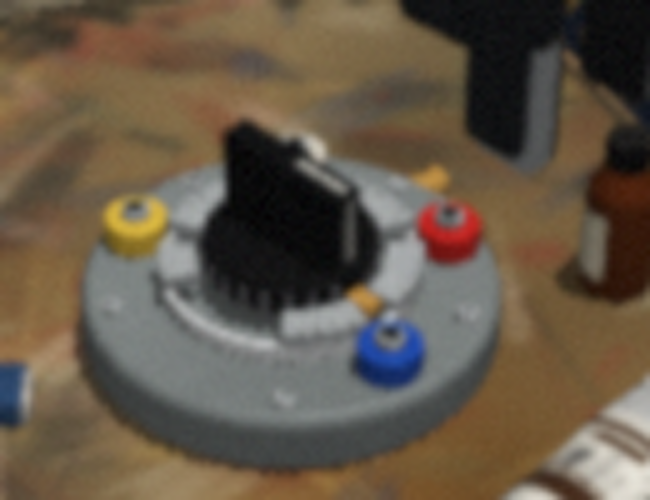

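The top view shows the brass lug standing in the blue slot at crop (421,293), where the empty slot was seen before. The knob is fully up, and the tube, bottle and eraser are at their old pixels.

```bash
python3 - <<'E'
from workcell import *
print(hand_in())
E
```

```text
the job is handed in; nothing more can be done
None
```

The selector is locked in the slot at the blue outlet, and the job was handed in at about 20 s on the robot's clock.

- **How it was done:** I gripped the bar and pushed the knob down about 6.5 mm, with about 6–7 N of vertical force on the wrist. I turned it the shorter way, counterclockwise, from about −0.25 to 1.30 rad and let it rest under the ring. Then I turned it on with loosely closed jaws until the lug sprang into the slot. The wrist torque dropped at that point, then rose to 0.35 Nm against the slot's far side, where I stopped and backed off.
- **Last checks:** The top and side pictures show the lug up in the blue slot, at about 1.42 rad by my pre-turn measurement of the slot. The knob is fully up, and nothing around it has visibly moved. The arm was clear of everything.
- **What failed or disagreed:** The first grasp closed on empty air above the bar. In the pictures the fingertips stood about 30 mm higher than the given TCP-to-tip length implies, so I went about 30 mm lower and it gripped. The knob's axis also lay about 1 mm from where the cameras put it, which I corrected from the wrist force.

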